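Lock the mitre gauge square and run it to its stop

TASK

The mitre gauge on the router table has been set square but its lock is still loose: tighten the small lock knob in the middle of the protractor head, clockwise seen from above, until it is firmly tight, without dragging the head out of square with it. Then slide the gauge forward along its track until its bar is up against the end stop, and let go. Leave the tin, the jar and the wooden slat where they are.

Things in the scene. Friction and masses are not known exactly. Their poses are not given: they have to be found in the camera images.
- router_top: Grey router-table top, 500 x 390 x 25 mm, bolted to the bench. Origin: centre of its underside, on the bench; x runs along the mitre track, forward; z up. The track is at y = +60 mm; the gauge's steel bar slides in it, flush with the surface. A split fence, 96 mm high over the bench, runs along the other side from y = -89 to -170 mm.
- end_stop (a point): Middle of the near face of the aluminium end stop clamped on the track, 30 x 34 mm, 37 mm high over the bench (65 mm with its thumb nut). The front end of the gauge's bar, 155 mm forward of the knob's axis, comes up against it. Does not move.
- knob_foot (a point): Foot of the lock knob: top centre of the rubber washer, 22 mm across, on the head's boss on the pivot axis, 50 mm above the bench. The knob, a fluted black plastic cylinder 43 mm across and 28 mm high, stands on it on the same axis and can be gripped from above at any angle. Clockwise from above it first runs easily (0.10 N m) for 0.6 to 2.4 rad without sinking visibly, then pinches the washer.
- head_pivot (a point): Top centre of the head's disc, on the pivot axis, 37 mm above the bench; turns with the head. Knob_foot is 13.50 mm above it until the washer is pinched, under 13.46 mm when tight. Past the pinch the knob's torque climbs from 0.15 N m by 1.1 N m per rad; tight is 0.08 rad past it or more (about 0.25 N m). Let go, the thread holds up to 0.13 rad. Over 0.44 N m drags the head round.
- protractor_head (a joint): Angle of the protractor head on the bar, rad: 0 is square (as it starts), positive anticlockwise from above; held by friction only. The head is an aluminium disc 140 mm across, 10 mm thick, with marks round its rear half; it carries an aluminium fence 220 mm long and 36 mm high across its front, the rear face 75 mm forward of the pivot.
- gauge_slide (a joint): Travel of the mitre gauge (bar, head and knob together) along the track, m, growing forward: it starts at 0.015 to 0.085, and at 0.160 the bar is up against the end stop. About 2.5 N moves it. In router_top's frame the knob axis is at x = -0.170 + this value, y = 0.060.
- varnish_tin: Bystander: round tin, 86 mm across, 118 mm high, on the bench left of the router top. Origin: centre of its underside.
- screw_jar: Bystander: glass jar with a steel lid, 72 mm across, 95 mm high, on the bench left of the router top. Origin: centre of its underside.
- chair_slat: Bystander: dark wooden slat, 260 x 45 x 18 mm, lying on the bench right of the router top, along its own x. Origin: centre of its underside.

How it is judged:
By the outcome, as a careful person would: the job done as asked, in the order asked, and still so for the second after the job is handed in, with the robot touching nothing.
It also fails if it takes over 67 s, if anything falls off the work surface, if the arm or the gripper's body presses on something with over 40 N, if the wrist force passes 120 N, or if a joint passes its speed limit or range.

ROBOT

A 6-joint arm with a two-finger parallel gripper is mounted at the origin on the work surface. World frame = base frame: x ahead of the robot, y to its left, z up, the work surface at z = 0. Lengths are in m, angles in rad, forces in N, time in s.
With the tool pointing down it reaches from about 0.35 to 0.975 m from the base axis. Payload 4.9 kg.
Tool frame: the origin (TCP) lies on the front face of the gripper's body, between the roots of the fingers; the fingertips stand ctrl.tip_extent ahead of it and the grasp point (between the pads) lies 54 mm ahead of it (ctrl.tip_extent is the distance from the TCP to the fingertips, in m); z points along the fingers, y is the line along which they close (so a half turn about z gives the same grasp; the last joint's range is limited). The gripper opens to 85 mm and grips with 20 to 120 N. Pads are 22 mm wide; open, the fingers measure 114 mm over their backs; the gripper's body (76 mm by 85 mm) begins 54 mm behind the grasp point. The pads swing forward as they close: fully open they stand 13 mm farther back than shut.
Start: joints at [-1.262, 0.053, 1.613, -0, 1.476, -0.119], TCP at [0.259, -0.569, 0.304] pointing down, gripper open.
Joint ranges: [-3.01, 3.01], [-1.01, 2.22], [0.06, 2.58], [-1.02, 4.17], [0.09, 2.62], [-3.14, 3.14]. Speed limits (rad/s): [2.57, 2.57, 3.14, 3.14, 3.14, 3.14].

INTERFACE

Orientations are given as a rotation vector (axis times angle).
In Python, from station import ctrl gives the robot as it stands.
- The arm moves only by the tool apply_moves, never from a script. Its argument "rows" is one flat list of numbers, 6 for each row, row after row: the shift along the tool's x, y, z normalised to -1 to 1, where 1 is 0.6 m, then the turn, a rotation vector about the tool's x, y, z normalised to -1 to 1, where 1 is 90 degrees. A call has 1 to 20 rows; each row is the pose to reach, as a shift and turn from the pose commanded when the call began, along the tool's axes at that moment; what a row does not reach only later rows make up. A row lasts 1/10 s, in which the tool goes at most 50 mm and 8.59 degrees, less where a joint would pass 70% of its speed; a pose out of reach is approached as far as the arm can. A call with a number of a shift or a turn outside -1 to 1 is refused whole. A call with a gripper value outside its range is refused whole. "grip" is the opening, from 0 (shut) to 1 (fully open), set as the call begins (left out, the last holds). The fingers move at their own pace and stop on an object; "grip_force" is the grip in N (left out, the last holds). Time passes only in rows, so rows that repeat a pose let the fingers close. It gives the time, the measured TCP pose, the force, the opening and the grip force at its end, in the units of the state.
- ctrl.get_obs(): the state, without advancing time (a new reading comes with each control period).
- ctrl.get_image(name): name is "scene" or "top"; returns (picture, depth): 420x560x3 uint8, blue, green, red; 420x560 float32, m along the optical axis (not along the pixel's ray), 0 where there is no reading.
- ctrl.camera_model(name): a dict with "mtx" (3x3 intrinsics, pixels), "R" (3x3) and "t" (3): a world point X has camera coordinates R X + t. Camera axes: x right, y down, z forward; pixel columns grow to the right and rows downward; lengths in m; the calibration is good to about 2 mm. A picture is of the moment at which its call begins. camera_model takes no time and is no camera call.
- ctrl.finish_job(): hands the job in; it is judged then, once.
The state is a dict: "t": time; "q": joint angles; "dq": joint speeds; "effort": joint torques, N m; "tool_pos": TCP position; "tool_rot": TCP orientation; "contact_force": force on the tool from outside, world axes, zero at the start; "wrist_torque": the same for the moment, N m; "opening": finger opening in m; "grip_force": force on a finger pad.
Only numpy, scipy, OpenCV 4.12 (cv2) and the standard library are available. Lean on these libraries where they do the work, as an engineer would, in place of code of your own. Each camera call takes 0.05 s, during which the arm holds its last target. There are 200 camera calls.

## Working session

There is one attempt and no reset: what is moved stays moved. The work goes in short steps, Python scripts to look and compute and a tool call to move; the robot and the scene stay as the last step left them, time stands still between calls to the robot, and variables do not carry over. Pictures are saved under pics/ and viewed, at most 10 in all, crops included, and the job is handed in when it is done.

Besides the shell and the picture viewer there is one more tool, called after "Emit:" in YAML: its name, and indented under it one key for each argument. apply_moves: Moves the arm, as the interface text tells. Its arguments: {"type":"object","properties":{"rows":{"type":"array","items":{"type":"number"}},"grip":{"type":"number"},"grip_force":{"type":"number"}},"required":["rows"]}

```bash
mkdir -p pics; ls; python3 - <<'E'
from station import ctrl
import cv2,numpy as np
o=ctrl.get_obs();print(o['tool_pos'],o['tool_rot'],o['opening'],ctrl.tip_extent)
for n in("scene","top"):
    im,d=ctrl.get_image(n);cv2.imwrite(f"pics/{n}0.png",im);np.save(f"{n}0d.npy",d)
    m=ctrl.camera_model(n);print(n,m)
E
```

```text
pics
[ 0.25915137 -0.56823249  0.3026497 ] [-3.06799091e+00 -6.66401260e-01  2.99370041e-04] 0.08549778204332867 0.0726
scene {'mtx': array([[407.62344911,   0.        , 271.23816408],
       [  0.        , 407.62344911, 213.10296082],
       [  0.        ,   0.        ,   1.        ]]), 'R': array([[ 0.49495152,  0.86890154, -0.00575445],
       [ 0.49045906, -0.28483415, -0.82360149],
       [-0.71726766,  0.40482049, -0.56713973]]), 't': array([-0.29505851, -0.23555661,  1.35780891])}
top {'mtx': array([[537.25987469,   0.        , 277.80360473],
       [  0.        , 537.25987469, 203.51754942],
       [  0.        ,   0.        ,   1.        ]]), 'R': array([[-0.0149455 , -0.99986209, -0.00724161],
       [-0.99311391,  0.01568548, -0.11609796],
       [ 0.11619554,  0.0054566 , -0.99321137]]), 't': array([0.02866148, 0.57821522, 1.21448665])}
```

View pics/top0.png

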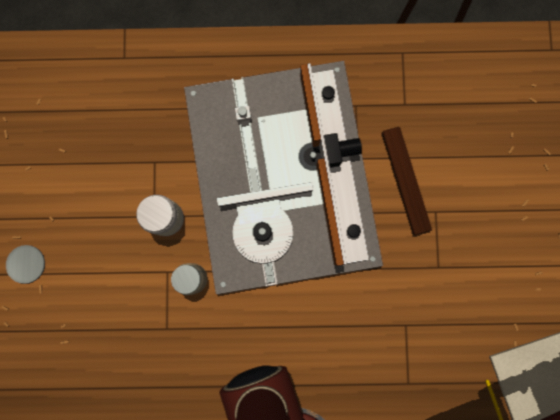

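View pics/scene0.png

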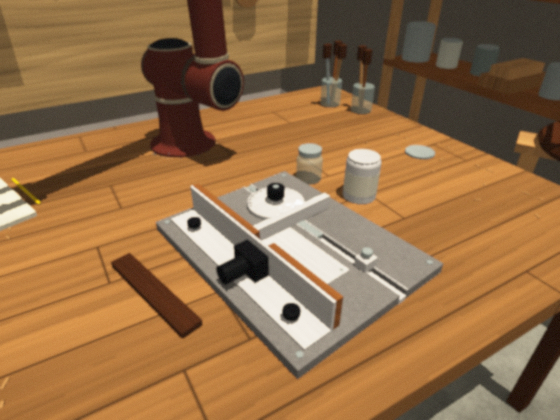

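The top view shows the knob at about (262,232), the head fence from (218,202) to (312,188), the end stop at (242,112), and the router top corners at (186,88), (344,62), (380,267) and (218,295). The tin and jar are to the left and the slat is to the right. The scene view confirms this, with the knob at (276,191) and the stop at (366,258).

```bash
cat > h.py <<'E'
import cv2,numpy as np
from station import ctrl
def ray(n,px,z):
    m=ctrl.camera_model(n);R,t=m['R'],m['t'];c=-R.T@t
    v=R.T@np.linalg.inv(m['mtx'])@np.array([px[0],px[1],1.]);return c+v*(z-c[2])/v[2]
def proj(n,X):
    m=ctrl.camera_model(n);p=m['mtx']@(m['R']@np.asarray(X,float)+m['t']);return p[:2]/p[2]
def blob(im,box,thr):
    x0,y0,x1,y1=box;m=(im[y0:y1,x0:x1].max(2)<thr).astype(np.uint8)
    n,l,s,c=cv2.connectedComponentsWithStats(m);i=1+np.argmax(s[1:,4]);return c[i]+[x0,y0],s[i]
def router_corners(im):
    hsv=cv2.cvtColor(im,cv2.COLOR_BGR2HSV);m=((hsv[...,1]<60)&(hsv[...,2]>50)).astype(np.uint8)*255
    m[:50]=0;m[310:]=0;m[:,:183]=0;m[:,390:]=0
    m=cv2.morphologyEx(m,cv2.MORPH_OPEN,np.ones((3,3)))
    return m
E
python3 - <<'E'
from h import *
im=cv2.imread('pics/top0.png');d=np.load('top0d.npy')
c,s=blob(im,(245,215,280,250),70);print('knob top px',c,s,d[232,262])
# x-y by depth
print('knob',ray('top',c,.078))
K=ray('top',c,.078)
im2=cv2.imread('pics/scene0.png');c2,s2=blob(im2,(262,178,292,202),70);print('scene',c2,s2,'pred centre',proj('scene',[K[0],K[1],.064]))
C=[ray('top',p,.025) for p in [(186,88),(344,62),(380,267),(218,295)]]
for p in C:print(p)
f=(C[0]-C[3]);g=C[1]-C[2];print('yaw',np.arctan2(f[1],f[0]),np.arctan2(g[1],g[0]),np.linalg.norm(f),np.linalg.norm(g))
a=C[0]-C[1];b=C[3]-C[2];print(np.arctan2(-a[0],a[1]),np.arctan2(-b[0],b[1]),np.linalg.norm(a))
# fit side edges of router by gray mask convex hull
hsv=cv2.cvtColor(im,cv2.COLOR_BGR2HSV)
m=((hsv[...,1]<90)&(hsv[...,2]>50)).astype(np.uint8);print(hsv[110,215],hsv[150,160],hsv[180,210])
m[:50]=0;m[310:]=0;m[:,:183]=0;m[:,390:]=0
m=cv2.morphologyEx(m,cv2.MORPH_OPEN,np.ones((5,5)))
n,l,st,ce=cv2.connectedComponentsWithStats(m);i=l[110,215];print('area',st[i])
L=[(np.flatnonzero(l[r]==i)[0],r) for r in range(110,260,3)]
P=np.array([ray('top',p,.025)[:2] for p in L],np.float32)
v=cv2.fitLine(P,cv2.DIST_HUBER,0,.01,.01).ravel();print('left edge yaw',np.arctan2(v[1],v[0]),v)
# stop: depth-based high points near it
cm=ctrl.camera_model('top')
Z=[]
for r in range(95,140,3):
    Z.append([int(round(1000*((lambda q:(cm['R'].T@(np.linalg.inv(cm['mtx'])@np.array([cc,r,1])*d[r,cc]-cm['t']))[2])(0)))) for cc in range(230,262,3)])
print(np.array(Z))
vis=cv2.resize(im[80:300,180:390],None,fx=2.6,fy=2.6,interpolation=cv2.INTER_CUBIC);cv2.imwrite('pics/crop0.png',vis)
E
```

```text
knob top px [262.34513274 232.51327434] [  9   8  18  19 226] 1.1960557
knob [0.50895357 0.05492298 0.078     ]
scene [275.07692308 192.49519231] [  6   6  16  17 208] pred centre [272.98879751 190.49116428]
[0.86257647 0.23624896 0.025     ]
[ 0.92071343 -0.14496298  0.025     ]
[ 0.42859904 -0.21349994  0.025     ]
[0.37033101 0.1602783  0.025     ]
yaw 0.1531267413694108 0.1383802817143386 0.49807342449955466 0.496864061536376
0.15133951716805275 0.1546446072013142 0.3856195628602026
[ 16  43 112] [ 14 182 109] [ 18  39 110]
area [  185    69   151   225 24512]
left edge yaw 0.15301429 [0.9883161  0.15241788 0.6309288  0.20398176]
[[19 25 16  7 10 24 29 28 26 27 28]
 [22 24 27  9  9 22 28 24 24 21 23]
 [28 21 25  8 10 24 23 21 25 24 23]
 [23 21 27  8  9 11 25 26 23 27 22]
 [23 24 24 67 66 51 49 29 21 23 24]
 [27 23 50 68 67 65 49 22 24 24 24]
 [25 23 49 64 67 65 47 24 25 28 27]
 [25 25 46 50 51 47 48 24 25 26 25]
 [24 26 47 49 45 41 37 25 26 26 26]
 [27 25 20 24 14 16 10 25 24 25 28]
 [26 26 23 26 12 10 14 29 24 27 25]
 [25 24 26 25 12 13 13 28 25 23 32]
 [26 21 24 26 11 14 14 26 26 25 27]
 [23 27 28 24 22  8 13 24 25 25 21]
 [27 26 23 25 22  7 11 27 23 29 22]]
```

View pics/crop0.png

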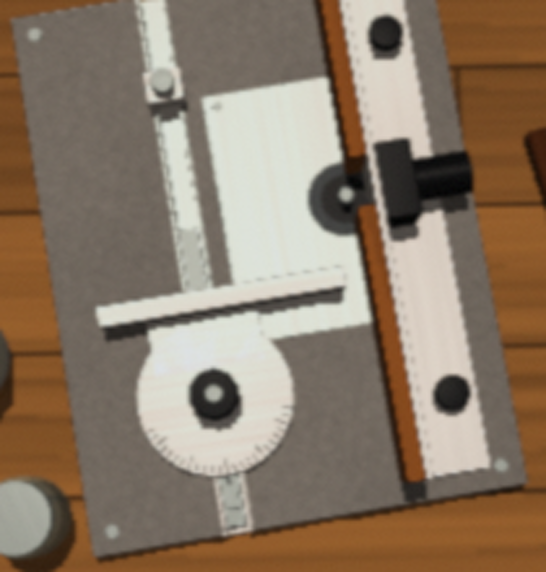

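The crop shows the knob centre at crop (213,394), which is about px (262,231.5), and the end stop at crop (163,85). The head is square. Next I'll hover over the knob with the fingers closing across the track.

```bash
cat >> h.py <<'E'
from scipy.spatial.transform import Rotation as Ro
def st():
    o=ctrl.get_obs();R=Ro.from_rotvec(o['tool_rot']).as_matrix()
    print('t',round(o['t'],2),'pos',o['tool_pos'].round(4),'yaw',round(np.arctan2(R[1,0],R[0,0]),4),'tilt',R[:2,2].round(4),'F',o['contact_force'].round(2),'M',o['wrist_torque'].round(3),'op',round(o['opening'],4),'gf',round(o['grip_force'],1),'q6',round(o['q'][5],3))
    return o,R
def to(xyz,yaw=None):
    o,R=st();s=R.T@(np.asarray(xyz)-o['tool_pos'])/.6;print('shift',s.round(4))
    if yaw is not None:
        T=Ro.from_euler('z',yaw)*Ro.from_euler('x',np.pi);print('turn',((Ro.from_matrix(R).inv()*T).as_rotvec()/(np.pi/2)).round(4))
E
python3 -c "
from h import *
to([.510,.0545,.22],.428+1.43)"
```

```text
t 0.1 pos [ 0.2592 -0.5683  0.3028] yaw 0.4277 tilt [-0.0005  0.0018] F [0.39 0.39 0.08] M [-0.002  0.032 -0.024] op 0.0852 gf 0.0 q6 -0.119
shift [ 0.8109 -0.7708  0.1396]
turn [-9.000e-04 -1.000e-03 -9.105e-01]
```

Emit:
apply_moves:
  rows: [0.811,-0.771,0.14,0,0,-0.91,0.811,-0.771,0.14,0,0,-0.91,0.811,-0.771,0.14,0,0,-0.91,0.811,-0.771,0.14,0,0,-0.91,0.811,-0.771,0.14,0,0,-0.91,0.811,-0.771,0.14,0,0,-0.91,0.811,-0.771,0.14,0,0,-0.91,0.811,-0.771,0.14,0,0,-0.91,0.811,-0.771,0.14,0,0,-0.91,0.811,-0.771,0.14,0,0,-0.91,0.811,-0.771,0.14,0,0,-0.91,0.811,-0.771,0.14,0,0,-0.91,0.811,-0.771,0.14,0,0,-0.91,0.811,-0.771,0.14,0,0,-0.91,0.811,-0.771,0.14,0,0,-0.91,0.811,-0.771,0.14,0,0,-0.91,0.811,-0.771,0.14,0,0,-0.91,0.811,-0.771,0.14,0,0,-0.91]

```text
t: 1.9
tool_pos: [0.5099, 0.053, 0.2201]
tool_rot: [1.884, 2.514, -0.0]
contact_force: [-0.8, -0.5, 0.7]
opening: 0.0854
grip_force: 0.0
```

```bash
python3 -c "
from h import *
to([.510,.0545,.17],.152+np.pi)"
```

```text
t 1.9 pos [0.5099 0.053  0.2201] yaw 1.8554 tilt [ 0.0002 -0.0002] F [-0.78 -0.5   0.66] M [ 0.015 -0.015  0.02 ] op 0.0854 gf 0.0 q6 -0.326
shift [0.0024 0.0008 0.0834]
turn [-0.000e+00  2.000e-04 -9.156e-01]
```

Emit:
apply_moves:
  rows: [0.002,0,0.083,0,0,-0.915,0.002,0,0.083,0,0,-0.915,0.002,0,0.083,0,0,-0.915,0.002,0,0.083,0,0,-0.915,0.002,0,0.083,0,0,-0.915,0.002,0,0.083,0,0,-0.915,0.002,0,0.083,0,0,-0.915,0.002,0,0.083,0,0,-0.915,0.002,0,0.083,0,0,-0.915,0.002,0,0.083,0,0,-0.915,0.002,0,0.083,0,0,-0.915,0.002,0,0.083,0,0,-0.915]

```text
t: 3.1
tool_pos: [0.5098, 0.0546, 0.1703]
tool_rot: [-0.235, 3.132, -0.0]
contact_force: [0.5, -0.5, -0.0]
opening: 0.0857
grip_force: 0.0
```

```bash
python3 -c "
from h import *
im,d=ctrl.get_image('scene');cv2.imwrite('pics/c1.png',cv2.resize(im[90:270,190:430],None,fx=3,fy=3,interpolation=cv2.INTER_CUBIC))
to([.510,.0545,.12],.152+np.pi)"
```

```text
t 3.15 pos [0.5098 0.0547 0.1703] yaw -2.9912 tilt [ 0.0003 -0.    ] F [ 0.83 -0.14 -0.69] M [ 0.024 -0.005  0.023] op 0.0852 gf 0.0 q6 -1.759
shift [-0.0003 -0.0005  0.0838]
turn [-0.      0.0002 -0.001 ]
```

View pics/c1.png

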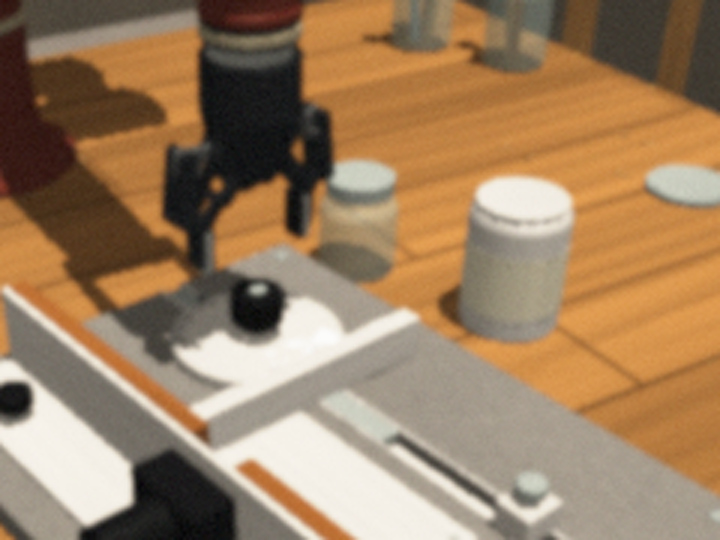

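The fingers straddle the knob, with tips at crop (205,270) and (300,232) and the knob at (257,290). The jar is clear. I'll descend and close.

Emit:
apply_moves:
  rows: [0,0,0.042,0,0,0,0,0,0.083,0,0,0,0,0,0.083,0,0,0,0,0,0.083,0,0,0]

```text
t: 3.55
tool_pos: [0.5096, 0.0552, 0.1202]
tool_rot: [0.239, -3.131, -0.0]
contact_force: [0.8, 0.7, 1.1]
opening: 0.0855
grip_force: 0.0
```

Emit:
apply_moves:
  rows: [0,0,0,0,0,0,0,0,0,0,0,0,0,0,0,0,0,0,0,0,0,0,0,0,0,0,0,0,0,0,0,0,0,0,0,0,0,0,0,0,0,0,0,0,0,0,0,0,0,0,0,0,0,0,0,0,0,0,0,0]
  grip: 0.4
  grip_force: 30

```text
t: 4.55
tool_pos: [0.5106, 0.0571, 0.1223]
tool_rot: [-0.239, 3.13, 0.007]
contact_force: [-2.5, 6.7, 6.5]
opening: 0.0419
grip_force: 30.6
```

```bash
python3 -c "
from h import *
print(ctrl.tip_extent);st()"
```

```text
0.0726
t 4.55 pos [0.5106 0.0571 0.1223] yaw -2.9889 tilt [0.0021 0.0045] F [-2.48  6.74  6.53] M [1.34  0.383 0.095] op 0.0419 gf 30.6 q6 -1.761
```

Emit:
apply_moves:
  rows: [0,0.0035,-0.0035,0,0,0,0,0.0035,-0.0035,0,0,0,0,0.0035,-0.0035,0,0,0,0,0.0035,-0.0035,0,0,0]

```text
t: 4.95
tool_pos: [0.5095, 0.0573, 0.1225]
tool_rot: [-0.24, 3.132, 0.001]
contact_force: [1.8, 0.8, -2.1]
opening: 0.0422
grip_force: 32.5
```

```bash
python3 -c "
from h import *
st()"
```

```text
t 4.95 pos [0.5095 0.0573 0.1225] yaw -2.9889 tilt [0.0001 0.0003] F [ 1.75  0.79 -2.06] M [ 0.181 -0.214  0.06 ] op 0.0422 gf 32.5 q6 -1.757
```

Emit:
apply_moves:
  rows: [0,0,0,0,0,0.05,0,0,0,0,0,0.1,0,0,0,0,0,0.15,0,0,0,0,0,0.2,0,0,0,0,0,0.25,0,0,0,0,0,0.3,0,0,0,0,0,0.33,0,0,0,0,0,0.33]
  grip_force: 50

```text
t: 5.75
tool_pos: [0.5097, 0.0585, 0.1226]
tool_rot: [0.573, 3.089, 0.005]
contact_force: [1.8, 5.8, -1.9]
opening: 0.0417
grip_force: 51.3
```

```bash
python3 -c "
from h import *
st()"
```

```text
t 5.75 pos [0.5097 0.0585 0.1226] yaw 2.7748 tilt [0.0008 0.0034] F [ 1.77  5.81 -1.85] M [ 1.071 -0.276 -0.022] op 0.0417 gf 51.3 q6 -1.238
```

Emit:
apply_moves:
  rows: [0.001,0.0023,0,0,0,0,0.001,0.0023,0,0,0,0.016,0.001,0.0023,0,0,0,0.032,0.001,0.0023,0,0,0,0.048,0.001,0.0023,0,0,0,0.064]

```text
t: 6.25
tool_pos: [0.5096, 0.059, 0.1226]
tool_rot: [0.729, 3.056, 0.001]
contact_force: [1.1, 3.4, -1.5]
opening: 0.0418
grip_force: 51.3
```

```bash
python3 -c "
from h import *
st()"
```

```text
t 6.25 pos [0.5096 0.059  0.1226] yaw 2.6733 tilt [0.0004 0.0006] F [ 1.07  3.39 -1.52] M [ 0.578 -0.414  0.113] op 0.0418 gf 51.3 q6 -1.133
```

Emit:
apply_moves:
  rows: [0,0.001,0,0,0,0.019,0,0.001,0,0,0,0.038,0,0.001,0,0,0,0.057,0,0.001,0,0,0,0.076]

```text
t: 6.65
tool_pos: [0.5097, 0.0593, 0.1225]
tool_rot: [0.91, 3.007, 0.0]
contact_force: [1.1, 2.1, -0.8]
opening: 0.0418
grip_force: 51.4
```

```bash
python3 -c "
from h import *
st()"
```

```text
t 6.65 pos [0.5097 0.0593 0.1225] yaw 2.5537 tilt [0.0002 0.0001] F [ 1.14  2.07 -0.84] M [ 0.375 -0.323  0.152] op 0.0418 gf 51.4 q6 -1.012
```

Emit:
apply_moves:
  rows: [0,0,0,0,0,0.01,0,0,0,0,0,0.02,0,0,0,0,0,0.03,0,0,0,0,0,0.04]

```text
t: 7.05
tool_pos: [0.5099, 0.0595, 0.1226]
tool_rot: [1.002, 2.977, 0.001]
contact_force: [2.2, 3.0, -0.5]
opening: 0.0415
grip_force: 51.4
```

```bash
python3 -c "
from h import *
st()"
```

```text
t 7.05 pos [0.5099 0.0595 0.1226] yaw 2.492 tilt [0.0006 0.0003] F [ 2.18  3.05 -0.51] M [ 0.521 -0.512  0.074] op 0.0415 gf 51.4 q6 -0.95
```

Emit:
apply_moves:
  rows: [0.001,0.001,0,0,0,0.019,0.001,0.001,0,0,0,0.038,0.001,0.001,0,0,0,0.057,0.001,0.001,0,0,0,0.076]

```text
t: 7.45
tool_pos: [0.5098, 0.0599, 0.1226]
tool_rot: [1.179, 2.911, -0.001]
contact_force: [2.6, -2.0, -1.0]
opening: 0.0418
grip_force: 51.3
```

```bash
python3 -c "
from h import *
st()"
```

```text
t 7.45 pos [0.5098 0.0599 0.1226] yaw 2.3717 tilt [ 0.0006 -0.0008] F [ 2.62 -1.98 -1.05] M [-0.18  -0.543  0.086] op 0.0418 gf 51.3 q6 -0.828
```

Emit:
apply_moves:
  rows: [0,0,0,0,0,0.019,0,0,0,0,0,0.038,0,0,0,0,0,0.057,0,0,0,0,0,0.076]

```text
t: 7.85
tool_pos: [0.5097, 0.06, 0.1225]
tool_rot: [1.351, 2.836, -0.0]
contact_force: [3.7, -2.3, -0.4]
opening: 0.0416
grip_force: 51.4
```

```bash
python3 -c "
from h import *
st()"
```

```text
t 7.85 pos [0.5097 0.06   0.1225] yaw 2.2522 tilt [ 0.0003 -0.0004] F [ 3.72 -2.26 -0.4 ] M [-0.375 -0.57   0.098] op 0.0416 gf 51.4 q6 -0.709
```

Emit:
apply_moves:
  rows: [0,0,0,0,0,0.019,0,0,0,0,0,0.038,0,0,0,0,0,0.057,0,0,0,0,0,0.076]

```text
t: 8.25
tool_pos: [0.5096, 0.0602, 0.1225]
tool_rot: [1.518, 2.75, 0.0]
contact_force: [2.4, -3.4, -0.2]
opening: 0.0416
grip_force: 51.4
```

```bash
python3 -c "
from h import *
st()"
```

```text
t 8.25 pos [0.5096 0.0602 0.1225] yaw 2.1328 tilt [ 0.0003 -0.0001] F [ 2.41 -3.44 -0.17] M [-0.394 -0.576  0.134] op 0.0416 gf 51.4 q6 -0.589
```

Emit:
apply_moves:
  rows: [0,0,0,0,0,0.019,0,0,0,0,0,0.038,0,0,0,0,0,0.057,0,0,0,0,0,0.076]

```text
t: 8.65
tool_pos: [0.5096, 0.0603, 0.1225]
tool_rot: [1.68, 2.655, 0.0]
contact_force: [3.3, -2.9, 1.6]
opening: 0.0418
grip_force: 51.4
```

```bash
python3 -c "
from h import *
st()"
```

```text
t 8.65 pos [0.5096 0.0603 0.1225] yaw 2.0134 tilt [0.0002 0.0001] F [ 3.31 -2.86  1.63] M [-0.404 -0.541  0.114] op 0.0418 gf 51.4 q6 -0.47
```

Emit:
apply_moves:
  rows: [0,0,0,0,0,0.019,0,0,0,0,0,0.038,0,0,0,0,0,0.057,0,0,0,0,0,0.076]

```text
t: 9.05
tool_pos: [0.5096, 0.0603, 0.1225]
tool_rot: [1.835, 2.55, 0.0]
contact_force: [3.2, -2.4, 1.9]
opening: 0.0416
grip_force: 51.5
```

```bash
python3 -c "
from h import *
st()"
```

```text
t 9.05 pos [0.5096 0.0603 0.1225] yaw 1.894 tilt [0.0002 0.0002] F [ 3.18 -2.39  1.89] M [-0.32  -0.614  0.145] op 0.0416 gf 51.5 q6 -0.351
```

Emit:
apply_moves:
  rows: [0,0,0,0,0,0.019,0,0,0,0,0,0.038,0,0,0,0,0,0.057,0,0,0,0,0,0.076]

```text
t: 9.45
tool_pos: [0.5096, 0.0603, 0.1225]
tool_rot: [-1.984, -2.436, -0.0]
contact_force: [2.9, -1.4, 2.4]
opening: 0.0419
grip_force: 51.5
```

```bash
python3 -c "
from h import *
st()"
```

```text
t 9.45 pos [0.5096 0.0603 0.1225] yaw 1.7746 tilt [0.0002 0.0002] F [ 2.94 -1.36  2.39] M [-0.222 -0.501  0.129] op 0.0419 gf 51.5 q6 -0.231
```

Emit:
apply_moves:
  rows: [0,0,0,0,0,0.019,0,0,0,0,0,0.038,0,0,0,0,0,0.057,0,0,0,0,0,0.076]

```text
t: 9.85
tool_pos: [0.5096, 0.0603, 0.1225]
tool_rot: [-2.126, -2.313, -0.0]
contact_force: [2.3, -0.4, 2.8]
opening: 0.0417
grip_force: 51.5
```

```bash
python3 -c "
from h import *
st()"
```

```text
t 9.85 pos [0.5096 0.0603 0.1225] yaw 1.6552 tilt [0.0001 0.0002] F [ 2.3  -0.4   2.81] M [-0.173 -0.51   0.089] op 0.0417 gf 51.5 q6 -0.112
```

Emit:
apply_moves:
  rows: [0,0,0,0,0,0.019,0,0,0,0,0,0.038,0,0,0,0,0,0.057,0,0,0,0,0,0.076]

```text
t: 10.25
tool_pos: [0.5096, 0.0603, 0.1225]
tool_rot: [2.26, 2.182, 0.0]
contact_force: [2.8, -0.3, 3.3]
opening: 0.0417
grip_force: 51.6
```

```bash
python3 -c "
from h import *
st()"
```

```text
t 10.25 pos [0.5096 0.0603 0.1225] yaw 1.5359 tilt [0.0001 0.0001] F [ 2.79 -0.28  3.32] M [-0.115 -0.528  0.096] op 0.0417 gf 51.6 q6 0.007
```

Emit:
apply_moves:
  rows: [0,0,0,0,0,0.019,0,0,0,0,0,0.038,0,0,0,0,0,0.057,0,0,0,0,0,0.076]

```text
t: 10.65
tool_pos: [0.5096, 0.0602, 0.1225]
tool_rot: [2.386, 2.043, 0.0]
contact_force: [2.9, -1.8, 3.9]
opening: 0.0414
grip_force: 51.6
```

```bash
python3 -c "
from h import *
st()"
```

```text
t 10.65 pos [0.5096 0.0602 0.1225] yaw 1.4165 tilt [ 0.0002 -0.0001] F [ 2.86 -1.83  3.89] M [-0.217 -0.562  0.135] op 0.0414 gf 51.6 q6 0.127
```

Emit:
apply_moves:
  rows: [0,0,0,0,0,0.019,0,0,0,0,0,0.038,0,0,0,0,0,0.057,0,0,0,0,0,0.076]

```text
t: 11.05
tool_pos: [0.5096, 0.0601, 0.1225]
tool_rot: [2.503, 1.897, -0.0]
contact_force: [2.7, -2.0, 4.1]
opening: 0.0419
grip_force: 51.6
```

```bash
python3 -c "
from h import *
st()"
```

```text
t 11.05 pos [0.5096 0.0601 0.1225] yaw 1.2971 tilt [ 0.0002 -0.0004] F [ 2.74 -1.98  4.12] M [-0.355 -0.548  0.081] op 0.0419 gf 51.6 q6 0.246
```

Emit:
apply_moves:
  rows: [0,0,0,0,0,0.019,0,0,0,0,0,0.038,0,0,0,0,0,0.057,0,0,0,0,0,0.076]

```text
t: 11.45
tool_pos: [0.5096, 0.06, 0.1224]
tool_rot: [2.612, 1.745, -0.0]
contact_force: [3.1, -3.3, 4.6]
opening: 0.0418
grip_force: 51.6
```

```bash
python3 -c "
from h import *
st()"
```

```text
t 11.45 pos [0.5096 0.06   0.1224] yaw 1.1778 tilt [ 0.0002 -0.0007] F [ 3.05 -3.32  4.63] M [-0.668 -0.579  0.118] op 0.0418 gf 51.6 q6 0.366
```

Emit:
apply_moves:
  rows: [-0.001,0.001,-0.001,0,0,0.019,-0.001,0.001,-0.001,0,0,0.038,-0.001,0.001,-0.001,0,0,0.057,-0.001,0.001,-0.001,0,0,0.076]

```text
t: 11.85
tool_pos: [0.5095, 0.0596, 0.1225]
tool_rot: [-2.711, -1.586, 0.001]
contact_force: [2.0, -0.6, 0.4]
opening: 0.0416
grip_force: 51.6
```

```bash
python3 -c "
from h import *
st()"
```

```text
t 11.85 pos [0.5095 0.0596 0.1225] yaw 1.0585 tilt [-0.0009  0.0003] F [ 1.96 -0.59  0.39] M [-0.252 -0.537  0.137] op 0.0416 gf 51.6 q6 0.483
```

Total is now about 2.24 rad, so the pinch is close. I'll use smaller steps.

Emit:
apply_moves:
  rows: [0,0,0,0,0,0.016,0,0,0,0,0,0.032,0,0,0,0,0,0.048,0,0,0,0,0,0.064]

```text
t: 12.25
tool_pos: [0.5095, 0.0595, 0.1226]
tool_rot: [-2.788, -1.448, 0.001]
contact_force: [3.8, -1.0, -1.0]
opening: 0.0417
grip_force: 51.5
```

```bash
python3 -c "
from h import *
st()"
```

```text
t 12.25 pos [0.5095 0.0595 0.1226] yaw 0.9583 tilt [-0.0008 -0.    ] F [ 3.78 -0.96 -1.  ] M [-0.284 -0.583  0.133] op 0.0417 gf 51.5 q6 0.584
```

Emit:
apply_moves:
  rows: [0,0,0,0,0,0.013,0,0,0,0,0,0.026,0,0,0,0,0,0.039,0,0,0,0,0,0.052]

```text
t: 12.65
tool_pos: [0.5096, 0.0593, 0.1226]
tool_rot: [2.844, 1.334, -0.001]
contact_force: [3.8, -2.4, -3.1]
opening: 0.0413
grip_force: 51.3
```

```bash
python3 -c "
from h import *
st()"
```

```text
t 12.65 pos [0.5096 0.0593 0.1226] yaw 0.8772 tilt [-0.0007 -0.0004] F [ 3.81 -2.36 -3.1 ] M [-0.473 -0.571  0.221] op 0.0413 gf 51.3 q6 0.665
```

Emit:
apply_moves:
  rows: [0,0,0,0,0,0.007,0,0,0,0,0,0.014,0,0,0,0,0,0.02]

```text
t: 12.95
tool_pos: [0.5096, 0.0593, 0.1226]
tool_rot: [2.864, 1.29, -0.001]
contact_force: [2.3, -3.2, -5.4]
opening: 0.0418
grip_force: 51.2
```

```bash
python3 -c "
from h import *
st()"
```

```text
t 12.95 pos [0.5096 0.0593 0.1226] yaw 0.8465 tilt [-0.0006 -0.0004] F [ 2.33 -3.15 -5.39] M [-0.518 -0.564  0.225] op 0.0418 gf 51.2 q6 0.695
```

Emit:
apply_moves:
  rows: [0,0,0,0,0,0.007,0,0,0,0,0,0.014,0,0,0,0,0,0.02]

```text
t: 13.25
tool_pos: [0.5096, 0.0593, 0.1227]
tool_rot: [2.884, 1.245, -0.001]
contact_force: [3.0, -4.8, -5.1]
opening: 0.0415
grip_force: 51.3
```

```bash
python3 -c "
from h import *
st()"
```

```text
t 13.25 pos [0.5096 0.0593 0.1227] yaw 0.8151 tilt [-0.0006 -0.0005] F [ 3.02 -4.78 -5.12] M [-0.765 -0.593  0.363] op 0.0415 gf 51.3 q6 0.727
```

Emit:
apply_moves:
  rows: [0,0,0,0,0,0]

```text
t: 13.35
tool_pos: [0.5096, 0.0593, 0.1227]
tool_rot: [2.884, 1.245, -0.001]
contact_force: [2.2, -2.6, -5.0]
opening: 0.0418
grip_force: 51.3
```

```bash
python3 -c "
from h import *
st();
for i in range(6):
    ctrl.get_image('top');o=ctrl.get_obs();print(o['wrist_torque'][2].round(3),o['effort'][5].round(3))"
```

```text
t 13.35 pos [0.5096 0.0593 0.1227] yaw 0.8153 tilt [-0.0006 -0.0005] F [ 2.21 -2.59 -4.95] M [-0.731 -0.568  0.276] op 0.0418 gf 51.3 q6 0.727
0.233 0.252
0.24 0.246
0.307 0.245
0.256 0.245
0.26 0.245
0.254 0.245
```

Emit:
apply_moves:
  rows: [0,0,0,0,0,0.007,0,0,0,0,0,0.014,0,0,0,0,0,0.022,0,0,0,0,0,0.022]

```text
t: 14.05
tool_pos: [0.5097, 0.0592, 0.1227]
tool_rot: [2.905, 1.196, -0.001]
contact_force: [4.5, -4.4, -6.1]
opening: 0.0418
grip_force: 51.3
```

```bash
python3 -c "
from h import *
st();v=[]
for i in range(6):
    ctrl.get_image('top');o=ctrl.get_obs();v.append(o['wrist_torque'][2])
print(np.mean(v),o['effort'][5])
im,d=ctrl.get_image('top');cv2.imwrite('pics/c2.png',cv2.resize(im[80:300,180:390],None,fx=2.6,fy=2.6,interpolation=cv2.INTER_CUBIC))
"
```

```text
t 14.05 pos [0.5097 0.0592 0.1227] yaw 0.7809 tilt [-0.0005 -0.0007] F [ 4.49 -4.42 -6.14] M [-0.809 -0.59   0.275] op 0.0418 gf 51.3 q6 0.761
0.3007808886130387 0.27396499179303646
```

View pics/c2.png

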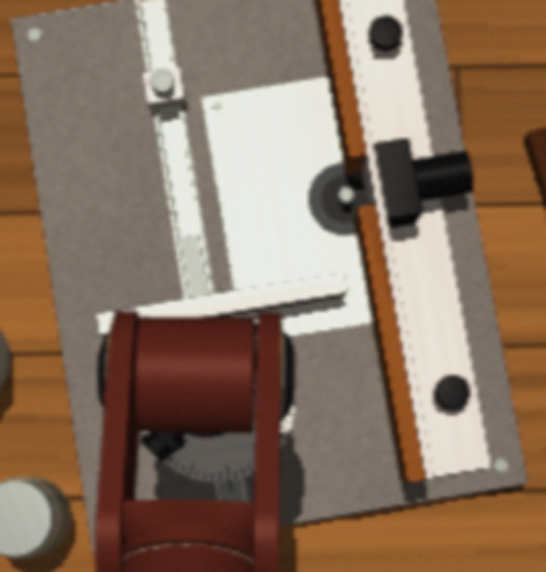

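The fence runs from crop (100,318) to (345,280). Its slope is 0.155 against 0.153 before, so the head is still square. The lock torque is about 0.28 N m, which is tight. I'll release, line the fingers up along the track, and push with the rear pad.

Emit:
apply_moves:
  rows: [0,0,0,0,0,0,0,0,0,0,0,0,0,0,0,0,0,0,0,0,0,0,0,0,0,0,0,0,0,0,0,0,0,0,0,0]
  grip: 0.85

```text
t: 15.0
tool_pos: [0.5099, 0.0595, 0.1231]
tool_rot: [-2.905, -1.196, -0.0]
contact_force: [-0.5, 0.1, -1.3]
opening: 0.0725
grip_force: 0.0
```

Emit:
apply_moves:
  rows: [0,0,0,0,0,-0.6,0,0,0,0,0,-0.6,0,0,0,0,0,-0.6,0,0,0,0,0,-0.6,0,0,0,0,0,-0.6,0,0,0,0,0,-0.6,0,0,0,0,0,-0.6,0,0,0,0,0,-0.6,0,0,0,0,0,-0.6]

```text
t: 15.9
tool_pos: [0.5099, 0.0595, 0.123]
tool_rot: [-2.047, -2.383, 0.0]
contact_force: [-0.5, 0.1, 0.9]
opening: 0.0726
grip_force: 0.0
```

```bash
python3 -c "
from h import *
o,R=st();print(R[:,1])
im,d=ctrl.get_image('scene');cv2.imwrite('pics/c3.png',cv2.resize(im[90:270,190:430],None,fx=3,fy=3,interpolation=cv2.INTER_CUBIC))
p=o['tool_pos'];u=np.array([np.cos(.152),np.sin(.152),0]);print('end est',p+u*.118)
"
```

```text
t 15.9 pos [0.5099 0.0595 0.123 ] yaw 1.7226 tilt [-0.0001  0.0001] F [-0.53  0.07  0.94] M [ 0.026 -0.037 -0.005] op 0.0726 gf 0.0 q6 -0.181
[ 9.88504924e-01  1.51188657e-01 -6.86238135e-05]
end est [0.62649067 0.07731986 0.12300883]
```

View pics/c3.png

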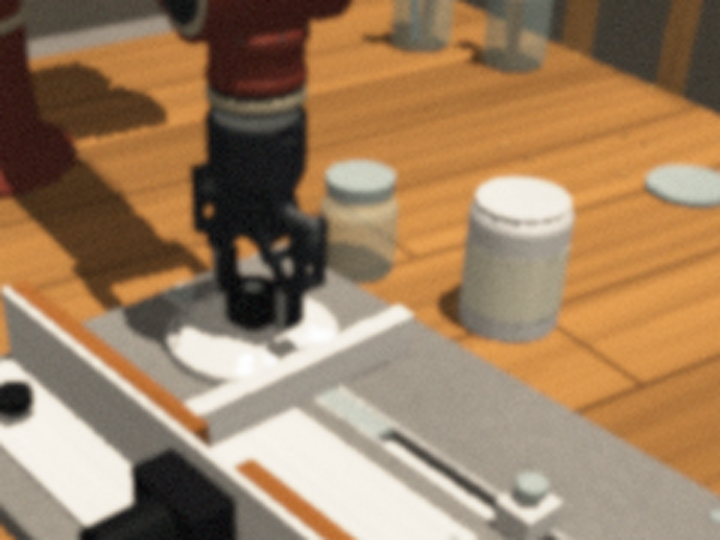

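The fingers straddle the knob fore and aft at crop (250,300), with the stop at (530,500). I'll push forward now.

Emit:
apply_moves:
  rows: [0,0.01,0,0,0,0,0,0.017,0,0,0,0,0,0.023,0,0,0,0,0,0.028,0,0,0,0,0,0.034,0,0,0,0,0,0.042,0,0,0,0,0,0.052,0,0,0,0,0,0.063,0,0,0,0,0,0.074,0,0,0,0,0,0.085,0,0,0,0,0,0.096,0,0,0,0,0,0.107,0,0,0,0,0,0.118,0,0,0,0,0,0.129,0,0,0,0,0,0.14,0,0,0,0,0,0.151,0,0,0,0,0,0.16,0,0,0,0,0,0.168,0,0,0,0,0,0.174,0,0,0,0,0,0.178,0,0,0]

```text
validation failed for argument at $.ro...
```

```bash
python3 -c "
from h import *
st()
im,d=ctrl.get_image('top');cv2.imwrite('pics/c4.png',cv2.resize(im[80:300,180:390],None,fx=2.6,fy=2.6,interpolation=cv2.INTER_CUBIC))
"
```

```text
t 15.95 pos [0.5099 0.0595 0.123 ] yaw 1.7228 tilt [-0.0001  0.0001] F [ 0.21 -0.36 -0.59] M [-0.039  0.047  0.029] op 0.0729 gf 0.0 q6 -0.181
```

View pics/c4.png

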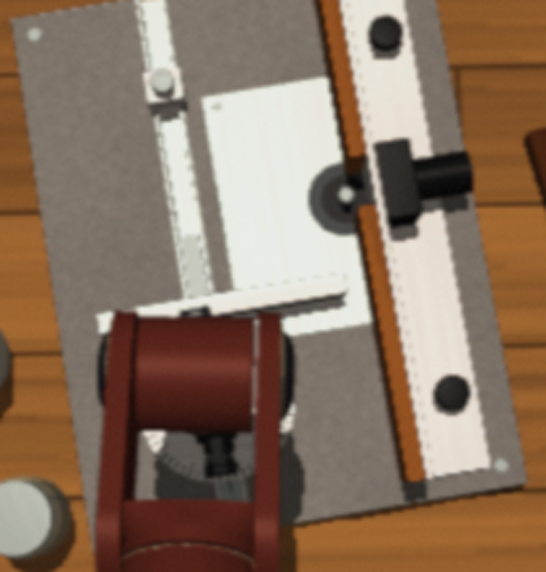

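The call was refused because of a malformed row, so nothing has moved. I'll resend it.

Emit:
apply_moves:
  rows: [0,0.01,0,0,0,0,0,0.017,0,0,0,0,0,0.023,0,0,0,0,0,0.028,0,0,0,0,0,0.034,0,0,0,0,0,0.042,0,0,0,0,0,0.052,0,0,0,0,0,0.063,0,0,0,0,0,0.074,0,0,0,0,0,0.085,0,0,0,0,0,0.096,0,0,0,0,0,0.107,0,0,0,0,0,0.118,0,0,0,0,0,0.129,0,0,0,0,0,0.14,0,0,0,0,0,0.151,0,0,0,0,0,0.16,0,0,0,0,0,0.168,0,0,0,0,0,0.174,0,0,0,0,0,0.178,0,0,0,0]

```text
t: 18.0
tool_pos: [0.6157, 0.0757, 0.123]
tool_rot: [2.045, 2.385, -0.0]
contact_force: [-2.1, -1.5, 0.8]
opening: 0.0728
grip_force: 1.3
```

```bash
python3 -c "
from h import *
st()
im,d=ctrl.get_image('top');cv2.imwrite('pics/c5.png',cv2.resize(im[80:300,180:390],None,fx=2.6,fy=2.6,interpolation=cv2.INTER_CUBIC))
"
```

```text
t 18.0 pos [0.6157 0.0757 0.123 ] yaw 1.7237 tilt [-0.     -0.0001] F [-2.14 -1.51  0.84] M [-0.258  0.419  0.062] op 0.0728 gf 1.3 q6 -0.15
```

View pics/c5.png

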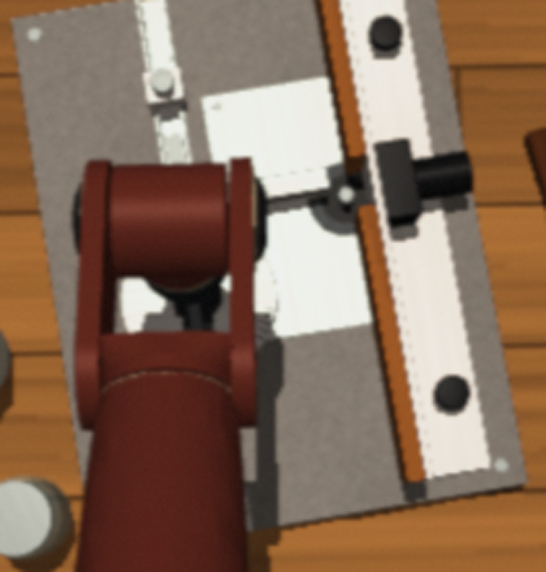

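The gauge is moving with about 2.5 N on it, and the bar tip is near crop (172,140), short of the stop at (165,100). I estimate roughly 25 mm left.

Emit:
apply_moves:
  rows: [0,0.005,0,0,0,0,0,0.01,0,0,0,0,0,0.015,0,0,0,0,0,0.02,0,0,0,0,0,0.025,0,0,0,0,0,0.029,0,0,0,0,0,0.032,0,0,0,0]

```text
t: 18.75
tool_pos: [0.6346, 0.0787, 0.123]
tool_rot: [-2.045, -2.385, -0.0]
contact_force: [-2.9, -1.1, 0.6]
opening: 0.0725
grip_force: 1.3
```

```bash
python3 -c "
from h import *
st()"
```

```text
t 18.75 pos [0.6346 0.0787 0.123 ] yaw 1.7237 tilt [0.     0.0001] F [-2.86 -1.06  0.64] M [-0.185  0.427  0.066] op 0.0725 gf 1.3 q6 -0.146
```

Emit:
apply_moves:
  rows: [0,0.002,0,0,0,0,0,0.004,0,0,0,0,0,0.006,0,0,0,0]

```text
t: 19.05
tool_pos: [0.638, 0.0792, 0.123]
tool_rot: [-2.045, -2.385, 0.0]
contact_force: [-2.0, -1.2, 0.5]
opening: 0.0727
grip_force: 1.3
```

```bash
python3 -c "
from h import *
st()"
```

```text
t 19.05 pos [0.638  0.0792 0.123 ] yaw 1.7237 tilt [-0.0001  0.    ] F [-2.05 -1.18  0.47] M [-0.132  0.375  0.033] op 0.0727 gf 1.3 q6 -0.145
```

Not at the stop yet.

Emit:
apply_moves:
  rows: [0,0.002,0,0,0,0,0,0.004,0,0,0,0,0,0.006,0,0,0,0]

```text
t: 19.35
tool_pos: [0.6416, 0.0798, 0.123]
tool_rot: [-2.045, -2.385, 0.0]
contact_force: [-1.7, -0.8, 0.4]
opening: 0.0725
grip_force: 1.3
```

Emit:
apply_moves:
  rows: [0,0.002,0,0,0,0,0,0.004,0,0,0,0,0,0.006,0,0,0,0]

```text
t: 19.65
tool_pos: [0.6449, 0.0803, 0.1229]
tool_rot: [-2.045, -2.384, 0.001]
contact_force: [-6.3, -2.3, 2.4]
opening: 0.0727
grip_force: 3.1
```

Contact with the stop has started. One small press to confirm.

Emit:
apply_moves:
  rows: [0,0.001,0,0,0,0,0,0.002,0,0,0,0,0,0.002,0,0,0,0]

```text
t: 19.95
tool_pos: [0.6451, 0.0803, 0.1228]
tool_rot: [-2.043, -2.382, 0.005]
contact_force: [-6.7, -1.8, 4.3]
opening: 0.0724
grip_force: 3.9
```

```bash
python3 -c "
from h import *
st()"
```

```text
t 19.95 pos [0.6451 0.0803 0.1228] yaw 1.7238 tilt [-0.0044 -0.0006] F [-6.68 -1.81  4.28] M [-0.397  1.355  0.05 ] op 0.0724 gf 3.9 q6 -0.143
```

The tool moved only 0.2 mm for a 1.2 mm command, so the bar is seated. I'll back off to the centre, lift, and move clear.

Emit:
apply_moves:
  rows: [0,-0.01,0,0,0,0,0,-0.025,0,0,0,0,0,-0.025,0,0,0,0,0,-0.025,-0.03,0,0,0,0,-0.025,-0.08,0,0,0,0,-0.025,-0.16,0,0,0,0,-0.025,-0.24,0,0,0,0,-0.025,-0.25,0,0,0]

```text
t: 20.75
tool_pos: [0.6349, 0.0784, 0.2842]
tool_rot: [2.037, 2.375, 0.017]
contact_force: [0.9, 0.2, 1.0]
opening: 0.0726
grip_force: 0.0
```

Emit:
apply_moves:
  rows: [0.05,-0.45,-0.1,0,0,0,0.05,-0.45,-0.1,0,0,0,0.05,-0.45,-0.1,0,0,0,0.05,-0.45,-0.1,0,0,0,0.05,-0.45,-0.1,0,0,0,0.05,-0.45,-0.1,0,0,0,0.05,-0.45,-0.1,0,0,0,0.05,-0.45,-0.1,0,0,0]

```text
t: 21.55
tool_pos: [0.3601, 0.0668, 0.3344]
tool_rot: [2.043, 2.382, 0.004]
contact_force: [0.4, -0.3, -0.3]
opening: 0.0721
grip_force: 0.0
```

```bash
python3 -c "
from h import *
st()
im,d=ctrl.get_image('top');cv2.imwrite('pics/top6.png',im);i2,_=ctrl.get_image('scene')
a=cv2.resize(im[60:300,180:390],(350,400));b=cv2.resize(i2[120:330,190:420],(438,400));cv2.imwrite('pics/c6.png',np.hstack([a,b]))
"
```

```text
t 21.55 pos [0.3601 0.0668 0.3344] yaw 1.7238 tilt [0.0041 0.0001] F [ 0.43 -0.26 -0.32] M [-0.009  0.021  0.085] op 0.0721 gf 0.0 q6 -0.174
```

View pics/c6.png

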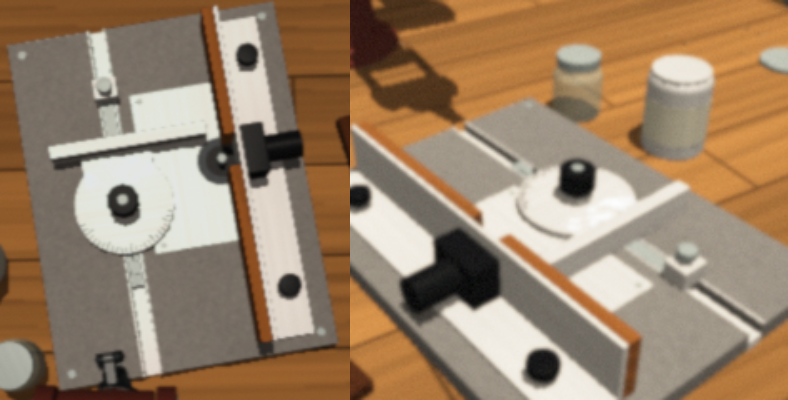

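The bar now meets the stop at crop (107,97), and the fence looks square. I'll check both numerically.

```bash
python3 - <<'E'
from h import *
C=np.array([.6456,.0095]);u=np.array([np.cos(.152),np.sin(.152)])
for f,box,xr,yr in(('pics/top0.png',(245,215,280,250),(224,306),(175,215)),('pics/top6.png',(238,165,270,195),(216,298),(125,165))):
    im=cv2.imread(f);c,s=blob(im,box,70);k=ray('top',c,.078)[:2]
    P=[]
    g=cv2.GaussianBlur(cv2.cvtColor(im,cv2.COLOR_BGR2GRAY),(3,3),0).astype(float)
    for x in range(*xr,2):   # front... bright fence -> shadow, rear top edge
        d=np.diff(g[yr[0]:yr[1],x]);i=np.argmin(d);P.append(ray('top',(x,yr[0]+i+.5),.073)[:2])
    v=cv2.fitLine(np.array(P,np.float32),cv2.DIST_HUBER,0,.01,.01).ravel()
    print(c,k,'slide',(k-C)@u+.17,'fence yaw',np.arctan2(-v[0],v[1]) if v[1]>0 else np.arctan2(v[0],-v[1]),np.std((np.array(P)-v[2:])@np.array([-v[1],v[0]])))
E
```

```text
[262.34513274 232.51327434] [0.50895357 0.05492298] slide 0.04180681549428386 fence yaw 0.15108378 0.0006170743837719472
[253.83870968 181.51612903] [0.62414691 0.07274863] slide 0.15837107652021454 fence yaw 0.15164919 0.0006196548903224892
```

```bash
python3 -c "
from h import *
print(ctrl.finish_job())"
```

```text
the job is handed in; nothing more can be done
None
```

The lock knob is tight at about 0.28 N m, the head is still square (fence angle changed by only 0.0006 rad), and the gauge is up against the end stop and released; I left the tin, jar and slat alone and handed the job in shortly after 21.6 s.

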